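Tighten the pin chuck and hold the casket hinge in line

TASK

Get the casket hinge ready for pinning: first swing the chuck's red-knobbed lever up and over towards the dark jamb block's side until the jaws are tight on the hinge pin, and leave it tight. Then take the loose hinge leaf by its wooden rail out of the plywood rack and press its knuckle, leaf upright, down onto the sprung cradle between the two fixed knuckles until the holes line up. Finish while still gripping the rail and holding the leaf down in line, and leave the jar, the white block and the screwdriver where they are.

Things in the scene. Friction and masses are not known exactly. Their poses are not given: they have to be found in the camera images.
- hinge_bore (a point): Where the leaf's hole must come: middle of the fixed hinge axis, 65 mm above the bench. y is the hinge axis, z up, +x towards the jamb block. Two fixed brass knuckles (16 mm outside diameter, 9 mm holes) lie 12 to 28 mm either side along y; the 24 mm gap between them is open above and to -x.
- jig: Fixed jig, axes as hinge_bore, origin under it on the bench. Steel base: x -60 to 60, y -140 to 50, 8 mm thick. Dark wooden jamb block: x 12 to 56, y -32 to 32, top 58 mm, with the fixed brass leaf on it (top 62 mm). Blue pin chuck at y -138 to -66, up to 88 mm high plus the lever, its axis in line with the hinge axis.
- cradle (a joint): Spring cradle (white shallow V, 18 mm along y) under the gap: 0 at rest, grows downward (m), hard stop 0.0085. At 0 a knuckle resting on it has its hole about 8 mm too high; the holes line up at about 0.008; at the stop the leaf is about 1 mm low, still good. Pushes up with 3 N at the top, 6 N at the bottom: it lifts the leaf if not held down.
- chuck_axis (a point): Centre of the dark chuck sleeve (44 mm diameter), on the hinge axis line 112 mm along -y from hinge_bore, 65 mm above the bench; axes as hinge_bore. The lever swings about its y axis.
- lever_knob (a point): Centre of the red barrel knob (20 mm diameter, 24 mm long along y, flat ends) at the end of the chuck's lever (8 mm rod), 75 mm from the chuck axis, 125 to 140 mm above the bench. It can be pinched from above across its ends (firmly: it needs 7 N) or pushed.
- sleeve (a joint): Turn of the chuck sleeve and lever, rad. At q the knob is 75*sin(q-0.65) mm along +x (jamb block side) of chuck_axis and 75*cos(q-0.65) mm above it; starts at 0 to 0.3. Jaws touch the pin at about 0.75 to 0.9, tight at 1.05 to 1.2, end stop 1.3. Stays there when let go, or eases back by up to 0.05; takes about 4 N at the knob, 7 N when tight.
- jaw_top: Uppermost of the three aluminium chuck jaws, coupled to the sleeve; its origin is on the chuck axis, 74 mm from hinge_bore along -y. It touches the pin only when the chuck is tight.
- pin: Steel hinge pin, 5 mm diameter, 80 mm long, lying along the chuck axis in the chuck, pointing at the knuckles; origin at its middle, y axis along it. Stays in the chuck.
- leaf: Loose hinge leaf, about 100 g, same either way round. Origin: centre of the hole of its one brass knuckle (16 mm diameter, 20 mm long along y, 9 mm hole along y). z points up to the rail. Brass plate 4 mm thick (x), 60 wide (y), 11 to 32 mm above the origin; dark wooden rail 12 mm thick, 70 wide, 30 to 70 mm above it.
- leaf_grip (a point): Centre of the leaf's wooden rail, 50 mm straight above the leaf's hole along its z axis; axes as the leaf's. Grip it across its 12 mm thickness (x).
- rack: Fixed plywood rack, 70 x 90 mm base, origin under it on the bench, axes as the leaf at the start. Slots in its posts (46 mm high, y 20 to 36 mm either side) hold the plate's ends; the leaf stands upright in it, hole 19 mm above the bench. Draw the leaf straight up 20 mm to free it.
- jar: Bystander: amber jar, 52 mm diameter, 70 mm tall, origin under its centre.
- solder_block: Bystander: white soldering block, 60 x 90 x 20 mm, origin under its centre.
- driver: Bystander: screwdriver, 160 mm long, lying on the bench.

How it is judged:
On the way, in this order (a step that is already met when the one before it is completed fails the run):
1. the chuck is tight on the pin, the leaf still in its rack (value of joint sleeve above 0.75 rad and contact force between jaw_top and pin above 3 N and distance of leaf from where it was at the start of the episode below 0.01 m), for 0.2 s.
2. the leaf has been lifted out of the rack in the gripper (height (world z) of leaf above 0.04 m and contact force between the fingers and leaf above 1 N), for 0.2 s.
At the end, for the whole second after the job is handed in: Top jaw presses the pin with over 3 N; leaf's hole within 2.5 mm of the hinge axis sideways and in height, 4 mm along it; axes within 0.1 rad, leaf upright within 0.15 rad, cradle down over 5 mm, leaf still and gripped (value of joint sleeve above 0.75 rad and contact force between jaw_top and pin above 3 N and x of leaf in the frame of hinge_bore between -0.0025 and 0.0025 m and z of leaf in the frame of hinge_bore between -0.0025 and 0.0025 m and y of leaf in the frame of hinge_bore between -0.004 and 0.004 m and angle between the y axis of leaf and the y axis of hinge_bore, either way round below 0.1 rad and angle between leaf's own z axis and vertical below 0.15 rad and value of joint cradle above 0.005 m and contact force between the fingers and leaf above 2 N and linear speed of leaf below 0.02 m/s); the arm keeps its last pose, push and grip.
It fails at once if a bystander is disturbed (distance of any of jar, solder_block, driver from where it was at the start of the episode above 0.03 m).
It also fails if it takes over 58 s, if anything falls off the work surface, if the arm or the gripper's body presses on something with over 40 N, if the wrist force passes 120 N, or if a joint passes its speed limit or range.

ROBOT

A 7-joint arm with a two-finger parallel gripper is mounted at the origin on the work surface. World frame = base frame: x ahead of the robot, y to its left, z up, the work surface at z = 0. Lengths are in m, angles in rad, forces in N, time in s.
With the tool pointing down it reaches from about 0.4 to 0.85 m from the base axis. Payload 4.5 kg.
Tool frame: the origin (TCP) lies between the finger pads; the fingertips stand 11 mm ahead of it and the grasp point (between the pads) lies 8 mm behind it (r.nose_length is the distance from the TCP to the fingertips, in m); z points along the fingers, y is the line along which they close (so a half turn about z gives the same grasp; the last joint's range is limited). The gripper opens to 88 mm and grips with 3 to 60 N. Pads are 18 mm wide; open, the fingers measure 123 mm over their backs; the gripper's body (75 mm by 187 mm) begins 45 mm behind the grasp point.
Start: joints at [-1.137, 0.689, -0.195, 1.565, 0.157, 0.902, -0.215], TCP at [0.243, 0.576, 0.25] pointing down, gripper open.
Joint ranges: [-3.01, 3.01], [-0.46, 2.08], [-1.47, 1.51], [0.13, 2.56], [-1, 4.14], [0.04, 2.09], [-2.66, 2.66]. Speed limits (rad/s): [2.57, 2.57, 3.14, 3.14, 3.14, 3.14, 3.14].

INTERFACE

Orientations are given as a unit quaternion [x, y, z, w].
In Python, from plant import get_state, snapshot, camera_model, r gives the robot as it stands.
- The arm moves only by the shell command python3 -m inch 'ROWS' [FORCE]. ROWS is text: rows parted by semicolons, each of 7 numbers parted by spaces: the opening, from -1 (shut) to 1 (fully open), then the shift along the tool's x, y, z in m, then the turn, a rotation vector about the tool's x, y, z in rad. A call has 1 to 20 rows; each row shifts and turns the commanded pose from where the row before left it, along the tool's axes as they then stand; what a row does not reach is not made up. A row lasts 1/12 s, in which the tool goes at most 41.7 mm and 7.16 degrees, less where a joint would pass 70% of its speed; a pose out of reach is approached as far as the arm can. A call is refused whole if a number of a shift passes 0.0417 or a number of a turn 0.125, either way. A call with a gripper value outside its range is refused whole. The fingers move at their own pace and stop on an object; FORCE is the grip in N (left out, the last holds). Time passes only in rows, so rows that do not move let the fingers close. It gives the time, the measured TCP pose, the force, the opening and the grip force at its end, in the units of the state.
- get_state(): the state, without advancing time (a new reading comes with each control period).
- snapshot(name): name is "scene" or "top"; returns (picture, depth): 420x560x3 uint8, red, green, blue; 420x560 float32, m along the optical axis (not along the pixel's ray), 0 where there is no reading.
- camera_model(name): a dict with "intrinsics" (3x3 intrinsics, pixels), "view" (4x4, takes a point from world to camera coordinates). Camera axes: x right, y down, z forward; pixel columns grow to the right and rows downward; lengths in m; the calibration is good to about 2 mm. A picture is of the moment at which its call begins. camera_model takes no time and is no camera call.
- r.finish_job(): hands the job in; it is judged then, once.
The state is a dict: "clock": time; "q": joint angles; "qd": joint speeds; "joint_torque": joint torques, N m; "tool_pos": TCP position; "eef_rot": TCP orientation; "contact_force": force on the tool from outside, world axes, zero at the start; "moment": the same for the moment, N m; "opening": opening from 0.0 (shut) to 1.0 (fully open); "finger_force": force on a finger pad.
Only numpy, scipy, OpenCV 4.12 (cv2) and the standard library are available. Lean on these libraries where they do the work, as an engineer would, in place of code of your own. Each camera call takes 0.05 s, during which the arm holds its last target. There are 200 camera calls.

## Working session

There is one attempt and no reset: what is moved stays moved. The work goes in short steps, Python scripts to look and compute and a shell command to move; the robot and the scene stay as the last step left them, time stands still between calls to the robot, and variables do not carry over. Pictures are saved under pics/ and viewed, at most 10 in all, crops included, and the job is handed in when it is done.

```bash
mkdir -p pics; ls; python3 - <<'E'
from plant import *
import cv2,numpy as np
for n in("scene","top"):
    p,d=snapshot(n); cv2.imwrite(f"pics/{n}0.png",cv2.resize(p[:,:,::-1],(800,600),interpolation=cv2.INTER_CUBIC)); np.savez(f"{n}0.npz",p=p,d=d)
    c=camera_model(n); print(np.round(c["intrinsics"],1).tolist(),np.round(c["view"],3).tolist())
s=get_state(); print({k:np.round(v,3).tolist() for k,v in s.items()})
E
```

```text
pics
[[408.8, 0.0, 285.4], [0.0, 408.8, 214.4], [0.0, 0.0, 1.0]] [[0.127, 0.992, -0.017, -0.082], [0.634, -0.094, -0.768, -0.299], [-0.763, 0.087, -0.641, 1.486], [0.0, 0.0, 0.0, 1.0]]
[[408.8, 0.0, 280.5], [0.0, 408.8, 219.8], [0.0, 0.0, 1.0]] [[0.005, -1.0, -0.004, 0.017], [-0.993, -0.005, -0.121, 0.577], [0.121, 0.005, -0.993, 1.039], [0.0, 0.0, 0.0, 1.0]]
{'clock': 0.1, 'q': [-1.137, 0.69, -0.195, 1.566, 0.157, 0.902, -0.215], 'qd': [0.0, -0.001, -0.001, -0.002, 0.001, 0.001, -0.001], 'joint_torque': [-0.003, -52.85, -1.271, -15.384, -0.052, 0.002, 0.0], 'tool_pos': [0.243, 0.575, 0.249], 'eef_rot': [0.198, 0.98, -0.001, -0.0], 'contact_force': [-0.035, 0.417, 1.239], 'moment': [0.061, -0.012, 0.0], 'finger_force': 0.0, 'opening': 0.998}
```

View pics/scene0.png

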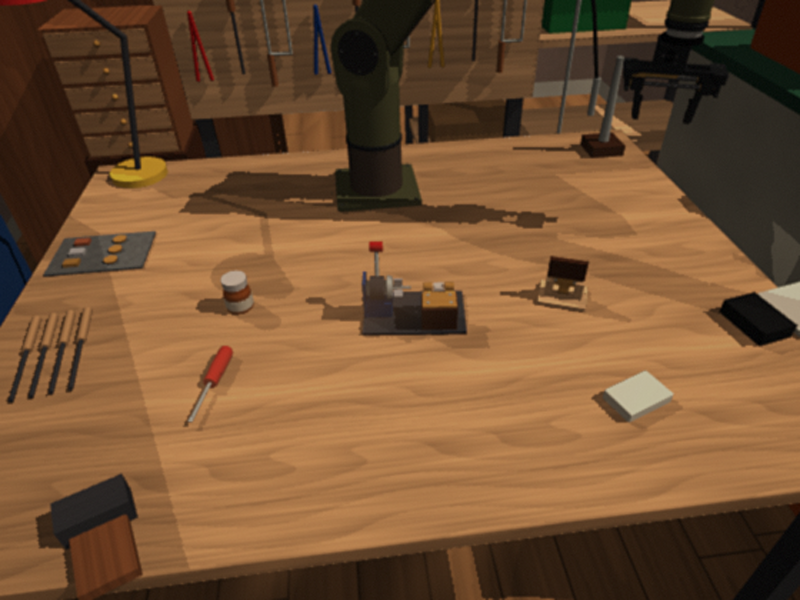

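View pics/top0.png

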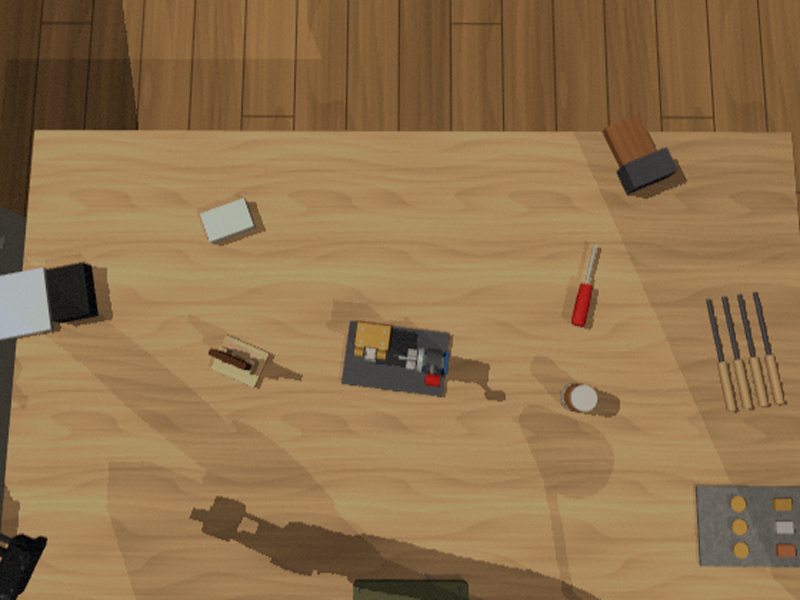

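The jig sits at about (397,358) in the top view: jamb block up-left, chuck right, knob (432,380). The rack is at (240,360) with the rail tilted. Both need enlarged crops for closer readings.

```bash
cat > h.py <<'E'
from plant import *
import cv2,numpy as np
def pts(n,d,u,v):
    c=camera_model(n);K=c["intrinsics"];z=d[v,u]
    P=np.stack([(u-K[0][2])/K[0][0]*z,(v-K[1][2])/K[1][1]*z,z,np.ones_like(z)])
    return (np.linalg.inv(c["view"])@P)[:3].T
def px(n,u,v,z):   # pixel (400x560 frame) intersected with world height z
    c=camera_model(n);Ti=np.linalg.inv(c["view"]);k=np.linalg.inv(c["intrinsics"])@[u,v,1]
    dr=Ti[:3,:3]@k;o=Ti[:3,3];return o+dr*(z-o[2])/dr[2]
def crop(p,u0,u1,v0,v1,f,name):
    cv2.imwrite(name,cv2.resize(p[v0:v1,u0:u1,::-1],None,fx=f,fy=f,interpolation=cv2.INTER_CUBIC))
E
python3 - <<'E'
from h import *
a=np.load("top0.npz");p,d=a["p"],a["d"]
x=cv2.resize(p[215:285,235:325,::-1],None,fx=6,fy=6,interpolation=cv2.INTER_CUBIC) # 540x420
y=cv2.resize(p[225:275,140:195,::-1],None,fx=4.5,fy=4.5,interpolation=cv2.INTER_CUBIC)
o=np.zeros((420,800,3),np.uint8);o[:x.shape[0],:x.shape[1]]=x;o[:y.shape[0],545:545+y.shape[1]]=y
cv2.imwrite("pics/c1.png",cv2.convertScaleAbs(o,alpha=1.6))
hs=cv2.cvtColor(p,cv2.COLOR_RGB2HSV)
def rep(nm,m):
    v,u=np.nonzero(m);P=pts("top",d,u,v);print(nm,len(u),np.round(np.median(P,0),4),np.round(P.min(0),3),np.round(P.max(0),3),cv2.minAreaRect(P[:,:2].astype(np.float32)*1000));return P
V,U=np.mgrid[0:420,0:560];P=pts("top",d,U.ravel(),V.ravel()).reshape(420,560,3);Z=P[...,2]
J=(U>235)&(U<325)&(V>215)&(V<285);R=(U>140)&(U<195)&(V>225)&(V<275)
print("bench",np.median(Z[300:320,300:320]))
rep("red",J&((hs[...,0]<6)|(hs[...,0]>174))&(hs[...,1]>150)&(Z>.1))
rep("rail",R&(Z>.075)); rep("rackposts",R&(Z>.035)&(Z<.055)); rep("rackbase",R&(Z>.005))
rep("base",J&(Z>.0045)&(Z<.012)); rep("jig all",J&(Z>.0045)); rep("jamb",J&(Z>.054)&(Z<.065)&(U<285))
rep("chuck",J&(Z>.075)&(Z<.1))
E
```

```text
bench 0.0005044248821460817
red 83 [ 0.4583 -0.0318  0.141 ] [ 0.449 -0.044  0.134] [ 0.468 -0.02   0.146] ((458.2696228027344, -31.953096389770508), (23.31440544128418, 18.673736572265625), 89.07540893554688)
rail 163 [0.4914 0.3165 0.0894] [0.448 0.014 0.077] [0.509 0.355 1.102] ((467.2520751953125, 186.0990447998047), (345.0781555175781, 24.397403717041016), 79.49459838867188)
rackposts 78 [0.4906 0.2979 0.0457] [0.468 0.282 0.035] [0.517 0.357 0.055] ((492.0013122558594, 319.7610168457031), (72.44319915771484, 26.040273666381836), 67.4216079711914)
rackbase 964 [0.4911 0.3155 0.012 ] [0.434 0.014 0.005] [0.562 0.395 1.102] ((492.3931884765625, 204.63021850585938), (384.0199279785156, 125.8153305053711), 87.74491882324219)
base 2015 [0.4855 0.0261 0.0084] [ 0.41  -0.096  0.005] [0.592 0.14  0.012] ((500.37298583984375, 21.86431884765625), (182.00146484375, 235.50611877441406), 0.35217320919036865)
jig all 3298 [0.4962 0.0285 0.0101] [ 0.41  -0.096  0.005] [0.592 0.14  1.102] ((500.37298583984375, 21.86431884765625), (182.00146484375, 235.50611877441406), 0.35217320919036865)
jamb 435 [0.5349 0.071  0.0622] [0.482 0.01  0.055] [0.563 0.103 0.065] ((524.7862548828125, 53.952903747558594), (102.89205169677734, 67.31311798095703), 78.7134017944336)
chuck 301 [ 0.4915 -0.0342  0.0852] [ 0.469 -0.064  0.075] [0.511 0.101 0.097] ((497.6494140625, 18.914344787597656), (164.1308135986328, 40.267547607421875), 83.07743072509766)
```

View pics/c1.png

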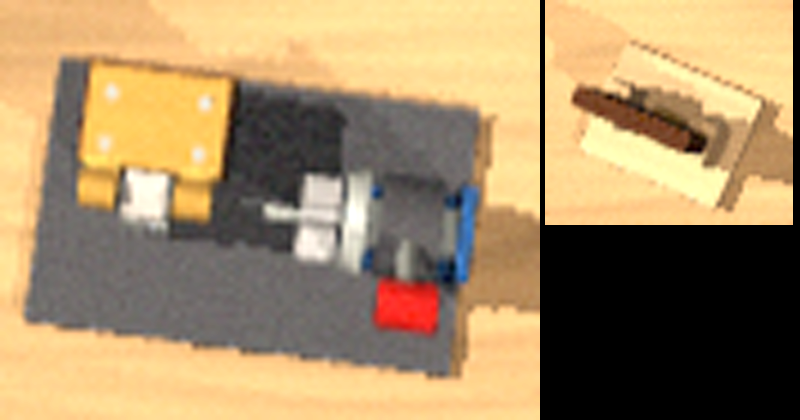

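The crop shows the base corners at (62,58), (482,108), (458,377) and (25,322), the knuckles at (97,188) and (192,200), the cradle at (146,196) and the knob at (407,306). The rail runs from (573,98) to (703,143).

```bash
python3 - <<'E'
from h import *
a=np.load("top0.npz");p,d=a["p"],a["d"]
g=lambda x,y,z:px("top",235+x/6-.5+1/12,215+y/6-.5+1/12,z)[:2]
W=np.array([g(62,58,.008),g(482,108,.008),g(458,377,.008),g(25,322,.008),g(97,188,.073),g(192,200,.073)])
M=np.array([[60,50],[60,-140],[-60,-140],[-60,50],[0,20],[0,-20]])/1e3
for s in (slice(0,6),slice(0,4),slice(4,6)):
    w,m=W[s],M[s];A,B=m-m.mean(0),w-w.mean(0)
    th=np.arctan2((A[:,0]*B[:,1]-A[:,1]*B[:,0]).sum(),(A*B).sum());R=np.array([[np.cos(th),-np.sin(th)],[np.sin(th),np.cos(th)]])
    t=w.mean(0)-R@m.mean(0);print("jig",th,t,"res mm",np.round(1e3*(w-m@R.T-t),1).tolist())
print("knob",g(407,306,.138))
V,U=np.mgrid[0:420,0:560];P=pts("top",d,U.ravel(),V.ravel()).reshape(420,560,3);Z=P[...,2]
hs=p.astype(int).sum(-1)
m=(U>140)&(U<195)&(V>225)&(V<275)&(Z>.082)&(Z<.1);Q=P[m];print("rail",len(Q),cv2.minAreaRect(Q[:,:2].astype(np.float32)*1000),Q.mean(0),np.median(Q[:,2]))
m=(U>140)&(U<195)&(V>225)&(V<275)&(Z>.005)&(Z<.1);print("rack",cv2.minAreaRect(P[m][:,:2].astype(np.float32)*1000))
f=lambda x,y,z:px("top",140+(x-545)/4.5-.4,225+y/4.5-.4,z)[:2]
print("rail ends",f(573,98,.089),f(703,143,.089))
# scene check of rail, knob
a=np.load("scene0.npz");p,d=a["p"],a["d"];P=pts("scene",d,U.ravel(),V.ravel()).reshape(420,560,3);Z=P[...,2]
m=(U>375)&(U<420)&(V>175)&(V<220)&(Z>.05)&(Z<.1);Q=P[m];print("rail scene",len(Q),cv2.minAreaRect(Q[:,:2].astype(np.float32)*1000),Q[:,2].max())
m=(U>255)&(U<272)&(V>165)&(V<180)&(p[...,0]>2*p[...,1].astype(int))&(Z>.1);Q=P[m];print("knob scene",Q.mean(0),Q.min(0),Q.max(0))
E
```

```text
jig -0.11500920283365153 [0.50336812 0.07295624] res mm [[-0.7, -0.3], [-0.4, 0.2], [-0.5, -2.4], [0.8, 0.5], [0.5, 1.1], [0.2, 0.9]]
jig -0.11449575556772826 [0.50316572 0.07245756] res mm [[-0.4, 0.2], [-0.3, 0.7], [-0.3, -1.9], [1.1, 1.0]]
jig -0.12032542641102807 [0.503727   0.07395891] res mm [[0.0, 0.1], [-0.0, -0.1]]
knob [ 0.45702648 -0.03283044]
rail 143 ((492.32647705078125, 320.7365417480469), (70.51205444335938, 12.3036470413208), 66.68396759033203) [0.49190299 0.31972789 0.08934988] 0.08931393570627377
rack ((497.09619140625, 324.06109619140625), (144.9730682373047, 125.8153305053711), 87.74491882324219)
rail ends [0.5027629  0.35287979] [0.47843341 0.28027096]
rail scene 394 ((493.62713623046875, 321.25274658203125), (69.48640441894531, 18.274734497070312), 66.4144058227539) 0.09358556851808575
knob scene [ 0.49076356 -0.03319026  0.15676702] [ 0.45399108 -0.07524673  0.12985885] [ 1.33371193 -0.02071476  0.72182868]
```

```bash
cat >> h.py <<'E'
from scipy.spatial.transform import Rotation as Ro
B=np.array([.5035,.0735,.065]);YAW=-.116
def jig(x,y,z): c,s=np.cos(YAW),np.sin(YAW);return B+[c*x-s*y,s*x+c*y,z]
def need(grasp,ydeg):
    """turn (tool z, plus levelling) and the shift in the turned tool frame taking the grasp point to `grasp`"""
    s=get_state();R=Ro.from_quat(s["eef_rot"]);a=np.deg2rad(ydeg);y=np.array([np.cos(a),np.sin(a),0])
    if R.as_matrix()[:,1]@y<0 and False:y=-y
    z=np.array([0,0,-1.]);T=Ro.from_matrix(np.stack([np.cross(y,z),y,z],1))
    tcp=np.array(grasp)-[0,0,.008]
    print("turn",np.round((R.inv()*T).as_rotvec(),4),"shift after turn",np.round(T.inv().apply(tcp-s["tool_pos"]),4),"| tcp",np.round(s["tool_pos"],4),"F",np.round(s["contact_force"],1),"ff",round(float(s["finger_force"]),1),"op",round(float(s["opening"]),3),"t",s["clock"])
E
python3 - <<'E'
from h import *
k=[.4577,-.0325,.132];print(jig(-.0332,-.112,.067))
need(k,83.35)
E
```

```text
[ 0.45756024 -0.03390474  0.132     ]
turn [-1.600e-03 -1.000e-04 -2.836e-01] shift after turn [-0.2835 -0.5788  0.125 ] | tcp [0.2431 0.5752 0.249 ] F [-0.   0.4  1.2] ff 0.0 op 0.998 t 0.1
```

```bash
python3 -m inch '0.1 0 0 0 0 0 -0.095; 0.1 0 0 0 0 0 -0.095; 0.1 0 0 0 0 0 -0.094; 0.1 -0.018 -0.036 0 0 0 0; 0.1 -0.018 -0.036 0 0 0 0; 0.1 -0.018 -0.036 0 0 0 0; 0.1 -0.018 -0.036 0 0 0 0; 0.1 -0.018 -0.036 0 0 0 0; 0.1 -0.018 -0.036 0 0 0 0; 0.1 -0.018 -0.036 0 0 0 0; 0.1 -0.018 -0.036 0 0 0 0; 0.1 -0.018 -0.036 0 0 0 0; 0.1 -0.018 -0.036 0.01 0 0 0; 0.1 -0.018 -0.036 0.01 0 0 0; 0.1 -0.018 -0.036 0.01 0 0 0; 0.1 -0.018 -0.036 0.01 0 0 0; 0.1 -0.018 -0.036 0.01 0 0 0; 0.1 -0.018 -0.036 0.01 0 0 0; 0.1 -0.018 -0.036 0.01 0 0 0; 0.1 0 0 0.01 0 0 0' 20; python3 - <<'E'
from h import *
need([.4577,-.033,.132],83.35)
E
```

```text
clock: 1.77
tool_pos: [0.4645, -0.0398, 0.1687]
eef_rot: [0.065, 0.998, -0.003, 0.001]
contact_force: [-0.7, -0.4, -0.1]
opening: 0.549
finger_force: 0.0
turn [-0.0052  0.0015 -0.0145] shift after turn [0.0075 0.0059 0.0447] | tcp [ 0.4645 -0.0398  0.1687] F [-0.7 -0.4 -0.1] ff 0.0 op 0.549 t 1.7667
```

```bash
python3 -m inch '0.1 0 0 0 0 0 -0.01; 0.1 0 0 0 0 0 0; 0.1 0 0 0 0 0 0'; python3 - <<'E'
from h import *
need([.4577,-.033,.132],83.35)
p,d=snapshot("top");x=cv2.resize(p[205:285,255:335,::-1],None,fx=7,fy=7,interpolation=cv2.INTER_CUBIC);cv2.imwrite("pics/c2.png",cv2.convertScaleAbs(x,alpha=1.4))
E
```

```text
clock: 2.02
tool_pos: [0.4626, -0.0281, 0.17]
eef_rot: [0.052, 0.999, 0.001, -0.0]
contact_force: [-0.0, -0.5, -0.2]
opening: 0.545
finger_force: 0.0
turn [ 0.001  -0.0001  0.0129] shift after turn [ 0.0043 -0.0054  0.046 ] | tcp [ 0.4626 -0.0281  0.17  ] F [-0.  -0.5 -0.2] ff 0.0 op 0.545 t 2.0167
```

View pics/c2.png

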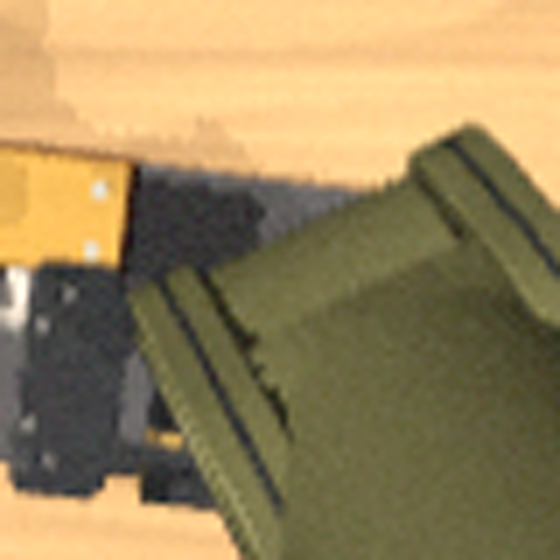

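The arm hides the knob at (300,400) from the top camera, so I descend on the measured position and close.

```bash
python3 -m inch '0.1 0.0045 -0.005 0.01 0 0 0.012; 0.1 0 0 0.012 0 0 0; 0.1 0 0 0.012 0 0 0; 0.1 0 0 0.012 0 0 0; 0.1 0 0 0 0 0 0; 0.1 0 0 0 0 0 0; -1 0 0 0 0 0 0; -1 0 0 0 0 0 0; -1 0 0 0 0 0 0; -1 0 0 0 0 0 0; -1 0 0 0 0 0 0; -1 0 0 0 0 0 0' 20; python3 - <<'E'
from h import *
need([.4577,-.033,.132],83.35)
p,d=snapshot("scene");crop(p,235,315,140,210,8,"pics/c3.png")
E
```

```text
clock: 3.07
tool_pos: [0.4583, -0.0333, 0.1242]
eef_rot: [0.058, 0.998, 0.001, 0.001]
contact_force: [-1.0, 3.7, 5.9]
opening: 0.273
finger_force: 20.0
turn [ 0.0014  0.0013 -0.0009] shift after turn [0.0006 0.0002 0.0002] | tcp [ 0.4583 -0.0333  0.1242] F [-1.   3.7  5.9] ff 20.0 op 0.273 t 3.0667
```

View pics/c3.png

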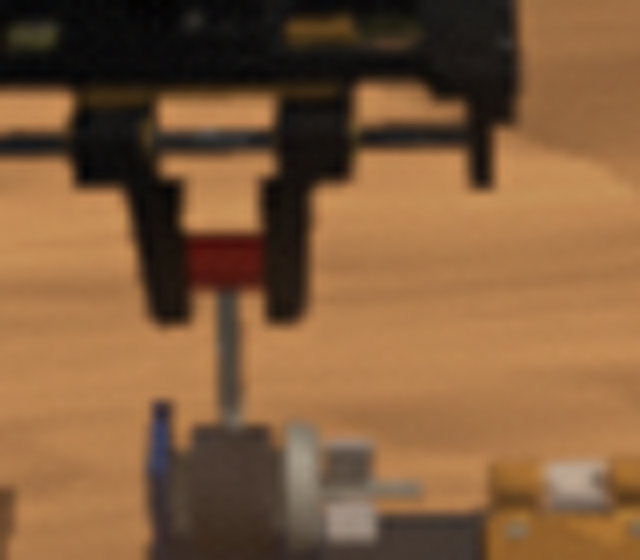

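Pinched: the red knob sits between the fingers at (225,262). Next I swing it along its arc.

```bash
python3 -m inch '-1 -0.0055 0 -0.0024 0 0 0; -1 -0.0056 0 -0.002 0 0 0; -1 -0.0058 0 -0.0015 0 0 0; -1 -0.0059 0 -0.0011 0 0 0; -1 -0.006 0 -0.0006 0 0 0; -1 -0.006 0 -0.0001 0 0 0; -1 -0.006 0 0.0004 0 0 0; -1 -0.0059 0 0.0008 0 0 0; -1 -0.0059 0 0.0013 0 0 0; -1 0 0 0 0 0 0; -1 0 0 0 0 0 0' 25; python3 - <<'E'
from h import *
need(jig(.0193,-.112,.0725),83.35)
E
```

```text
clock: 4.03
tool_pos: [0.5089, -0.0395, 0.1289]
eef_rot: [0.059, 0.998, 0.0, -0.001]
contact_force: [-3.2, 4.1, 3.8]
opening: 0.264
finger_force: 25.0
turn [ 0.0006 -0.0027 -0.0012] shift after turn [-0.0009 -0.0003 -0.0006] | tcp [ 0.5089 -0.0395  0.1289] F [-3.2  4.1  3.8] ff 25.0 op 0.264 t 4.0333
```

```bash
python3 -m inch '-1 -0.0057 0 0.0018 0 0 0; -1 -0.0056 0 0.0022 0 0 0; -1 -0.0054 0 0.0027 0 0 0; -1 -0.0051 0 0.0031 0 0 0; -1 -0.001 0 0.0007 0 0 0; -1 0 0 0 0 0 0; -1 0 0 0 0 0 0; -1 0 0 0 0 0 0' ; python3 - <<'E'
from h import *
need(jig(.0411,-.112,.0627),83.35)
g=get_state()["tool_pos"]+np.array([0,0,.008])-jig(0,-.112,0);x=g@[np.cos(YAW),np.sin(YAW),0];print("q est",.65+np.arctan2(x,g[2]),np.hypot(x,g[2]))
p,d=snapshot("scene");crop(p,235,315,150,220,8,"pics/c4.png")
E
```

```text
clock: 4.7
tool_pos: [0.5305, -0.0421, 0.119]
eef_rot: [0.058, 0.998, 0.0, -0.002]
contact_force: [-7.4, 4.3, 12.4]
opening: 0.271
finger_force: 25.0
turn [-0.0001 -0.004  -0.0009] shift after turn [-0.0009 -0.0003 -0.0007] | tcp [ 0.5305 -0.0421  0.119 ] F [-7.4  4.3 12.4] ff 25.0 op 0.271 t 4.7
q est 1.2250873874629478 0.07393308123022721
```

View pics/c4.png

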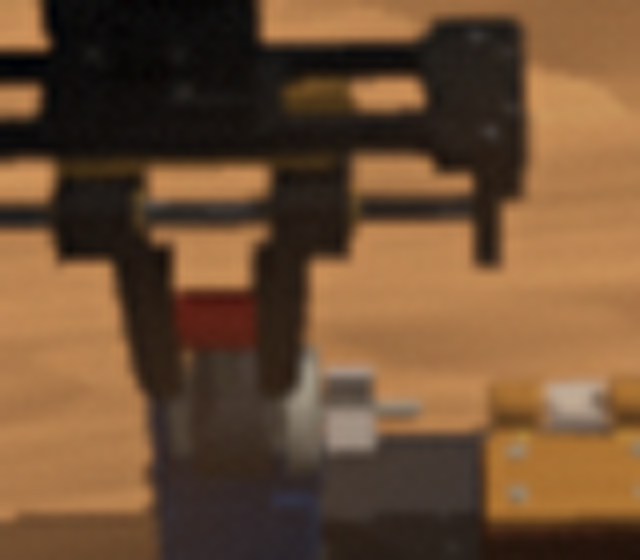

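The knob, at (215,318), is now over on the jamb side, and the force has risen. A small extra push covers the ease-back, then I release and rise.

```bash
python3 -m inch '-1 -0.0015 0 0.001 0 0 0; -1 -0.0015 0 0.001 0 0 0; -1 0 0 0 0 0 0; -1 0 0 0 0 0 0; -1 0 0 0 0 0 0' ; python3 - <<'E'
from h import *
g=get_state()["tool_pos"]+np.array([0,0,.008])-jig(0,-.112,0);x=g@[np.cos(YAW),np.sin(YAW),0];print("q est",.65+np.arctan2(x,g[2]),np.hypot(x,g[2]))
E
python3 -m inch '0.1 0 0 0 0 0 0; 0.1 0 0 0 0 0 0; 0.1 0 0 0 0 0 0; 0.1 0 0 0 0 0 0; 0.1 0 0 -0.01 0 0 0; 0.1 0 0 -0.02 0 0 0; 0.1 0 0 -0.03 0 0 0; 0.1 0 0 -0.03 0 0 0; 0.1 0 0 -0.03 0 0 0;0.1 0 0 0 0 0 0;0.1 0 0 0 0 0 0'
python3 - <<'E'
from h import *
need([.4923,.3205,.15],-23.3+180)
need([.4923,.3205,.15],-23.3)
print(get_state()["q"])
E
```

```text
clock: 5.17
tool_pos: [0.533, -0.0425, 0.1173]
eef_rot: [0.058, 0.998, -0.0, -0.002]
contact_force: [-8.5, 3.4, 15.7]
opening: 0.265
finger_force: 25.0
q est 1.2657391584942657 0.07390669675296914
clock: 6.08
tool_pos: [0.5368, -0.0436, 0.2384]
eef_rot: [0.059, 0.998, 0.0, 0.002]
contact_force: [0.0, -0.3, -0.5]
opening: 0.552
finger_force: 0.0
turn [-0.0025  0.0039 -1.2825] shift after turn [-0.3168  0.1849  0.0964] | tcp [ 0.5368 -0.0436  0.2384] F [ 0.  -0.3 -0.5] ff 0.0 op 0.552 t 6.0833
turn [0.0042 0.0027 1.8591] shift after turn [ 0.3168 -0.1849  0.0964] | tcp [ 0.5368 -0.0436  0.2384] F [ 0.  -0.3 -0.5] ff 0.0 op 0.552 t 6.0833
[ 0.23610646  0.60750075 -0.39134866  1.83771087  0.32420941  0.75493739
  1.12275633]
```

```bash
python3 -m inch '0.1 0 0 0 0 0 -0.117; 0.1 0 0 0 0 0 -0.117; 0.1 0 0 0 0 0 -0.117; 0.1 0 0 0 0 0 -0.117; 0.1 0 0 0 0 0 -0.117; 0.1 0 0 0 0 0 -0.117; 0.1 0 0 0 0 0 -0.117; 0.1 0 0 0 0 0 -0.117; 0.1 0 0 0 0 0 -0.117; 0.1 0 0 0 0 0 -0.117; 0.1 0 0 0 0 0 -0.112; 0.1 -0.03 0.0175 0 0 0 0; 0.1 -0.03 0.0175 0 0 0 0; 0.1 -0.03 0.0175 0 0 0 0; 0.1 -0.03 0.0175 0 0 0 0; 0.1 -0.03 0.0175 0 0 0 0; 0.1 -0.03 0.0175 0 0 0 0; 0.1 -0.03 0.0175 0 0 0 0; 0.1 -0.03 0.0175 0 0 0 0; 0.1 -0.03 0.0175 0 0 0 0'
python3 -m inch '0.1 -0.03 0.0175 0 0 0 0; 0.1 -0.017 0.01 0 0 0 0; 0.1 0 0 0.02 0 0 0; 0.1 0 0 0.02 0 0 0; 0.1 0 0 0 0 0 0; 0.1 0 0 0 0 0 0; 0.1 0 0 0 0 0 0'
python3 - <<'E'
from h import *
need([.4923,.3205,.072],-23.3+180)
p,d=snapshot("scene");x=cv2.resize(p[165:245,235:315,::-1],None,fx=5,fy=5,interpolation=cv2.INTER_CUBIC);y=cv2.resize(p[150:230,360:440,::-1],None,fx=5,fy=5,interpolation=cv2.INTER_CUBIC)
cv2.imwrite("pics/c5.png",np.hstack([x,y]))
V,U=np.mgrid[0:420,0:560];P=pts("scene",d,U.ravel(),V.ravel()).reshape(420,560,3)
m=(U>235)&(U<300)&(V>165)&(V<225)&(p[...,0]>2.5*p[...,1].astype(int))&(P[...,2]>.09)&(P[...,2]<.17);Q=P[m];print("knob",len(Q),Q.mean(0),Q.min(0),Q.max(0))
E
```

```text
clock: 7.75
tool_pos: [0.4967, 0.2678, 0.235]
eef_rot: [-0.55, 0.835, -0.0, -0.001]
contact_force: [0.9, -0.2, 0.6]
opening: 0.551
finger_force: 0.0
clock: 8.33
tool_pos: [0.4912, 0.3207, 0.1965]
eef_rot: [-0.55, 0.835, 0.0, -0.0]
contact_force: [0.0, 0.1, -0.3]
opening: 0.554
finger_force: 0.0
turn [ 0.0004 -0.0003 -0.0003] shift after turn [-0.0002 -0.0011  0.1325] | tcp [0.4912 0.3207 0.1965] F [ 0.   0.1 -0.3] ff 0.0 op 0.554 t 8.3333
knob 54 [ 0.52002303 -0.03862916  0.14338036] [ 0.51068128 -0.04879044  0.136236  ] [ 0.52897923 -0.02823884  0.14890907]
```

View pics/c5.png

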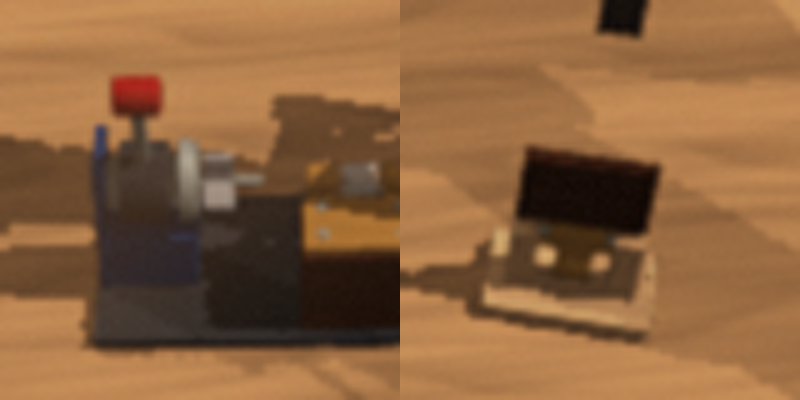

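Left: the knob is at (135,95). Right: the leaf stands in the rack, rail at (588,190). The knob looks higher than it was while gripped, so I compare sleeve angles by projection.

```bash
python3 - <<'E'
from h import *
c=camera_model("scene")
for q in np.arange(.1,1.35,.1):
    a=q-.65;w=jig(.075*np.sin(a),-.112,.075*np.cos(a));k=c["intrinsics"]@(c["view"]@np.r_[w,1])[:3];print(round(q,1),np.round(k[:2]/k[2],1))
for nm,b in(("c3",(235,140,8)),("c4",(235,150,8)),("c5",(235,165,5))):
    im=cv2.imread(f"pics/{nm}.png").astype(int)[:, :400];m=(im[...,2]>2.2*im[...,1])&(im[...,2]>2.2*im[...,0])&(im[...,2]>70);v,u=np.nonzero(m);print(nm,len(u),(u.min()+u.max())/2/b[2]+b[0],v.min()/b[2]+b[1],v.max()/b[2]+b[1],v.mean()/b[2]+b[1])
E
```

```text
0.1 [262.2 172.5]
0.2 [262.  172.8]
0.3 [261.8 173.4]
0.4 [261.7 174.2]
0.5 [261.6 175.4]
0.6 [261.5 176.8]
0.7 [261.4 178.5]
0.8 [261.3 180.5]
0.9 [261.2 182.7]
1.0 [261.2 185.2]
1.1 [261.1 187.8]
1.2 [261.1 190.6]
1.3 [261.1 193.5]
c3 3145 263.125 169.625 175.625 172.59117647058824
c4 3786 261.8125 186.875 193.25 189.91881273111463
c5 1616 262.2 180.2 187.4 183.76423267326732
```

The projection puts the sleeve back at about 0.95, so the opening fingers probably dragged it during the lift. I'll go back, re-tighten, and check before rising.

```bash
python3 -m inch '0.1 0.03 -0.0175 -0.02 0 0 0; 0.1 0.03 -0.0175 -0.02 0 0 0; 0.1 0.03 -0.0175 0 0 0 0; 0.1 0.03 -0.0175 0 0 0 0; 0.1 0.03 -0.0175 0 0 0 0; 0.1 0.03 -0.0175 0 0 0 0; 0.1 0.03 -0.0175 0 0 0 0; 0.1 0.03 -0.0175 0 0 0 0; 0.1 0.03 -0.0175 0 0 0 0; 0.1 0.03 -0.0175 0 0 0 0;0.1 0 0 0 0 0 0.117; 0.1 0 0 0 0 0 0.117; 0.1 0 0 0 0 0 0.117; 0.1 0 0 0 0 0 0.117; 0.1 0 0 0 0 0 0.117; 0.1 0 0 0 0 0 0.117'
python3 -m inch '0.1 0 0 0 0 0 0.117; 0.1 0 0 0 0 0 0.117; 0.1 0 0 0 0 0 0.117; 0.1 0 0 0 0 0 0.117; 0.1 0 0 0 0 0 0.112; 0.1 0 0 0 0 0 0; 0.1 0 0 0 0 0 0; 0.1 0 0 0 0 0 0'
python3 - <<'E'
from h import *
need(jig(.0222,-.112,.0716),83.35)
E
```

```text
clock: 9.72
tool_pos: [0.5337, -0.024, 0.2376]
eef_rot: [-0.226, 0.974, -0.0, 0.001]
contact_force: [-0.1, 1.0, -0.3]
opening: 0.552
finger_force: 0.0
clock: 10.38
tool_pos: [0.5334, -0.0238, 0.237]
eef_rot: [0.057, 0.998, 0.0, 0.0]
contact_force: [0.9, 0.3, 0.1]
opening: 0.55
finger_force: 0.0
turn [0.0003 0.001  0.001 ] shift after turn [ 0.0188 -0.0188  0.1084] | tcp [ 0.5334 -0.0238  0.237 ] F [0.9 0.3 0.1] ff 0.0 op 0.55 t 10.3833
```

```bash
python3 -m inch '0.1 0.019 -0.019 0.02 0 0 0; 0.1 0 0 0.025 0 0 0; 0.1 0 0 0.025 0 0 0; 0.1 0 0 0.02 0 0 0; 0.1 0 0 0.018 0 0 0; 0.1 0 0 0 0 0 0; 0.1 0 0 0 0 0 0; -1 0 0 0 0 0 0; -1 0 0 0 0 0 0; -1 0 0 0 0 0 0; -1 0 0 0 0 0 0; -1 0 0 0 0 0 0' 25
python3 -m inch '-1 -0.0056 0 0.002 0 0 0; -1 -0.0055 0 0.0024 0 0 0; -1 -0.0053 0 0.0029 0 0 0; -1 -0.0037 0 0.0024 0 0 0; -1 -0.0014 0 0.001 0 0 0; -1 0 0 0 0 0 0; -1 0 0 0 0 0 0; -1 0 0 0 0 0 0'
cat > k.py <<'E'
from h import *
c=camera_model("scene");p,d=snapshot("scene");b=p[150:220,235:290].astype(int)
v,u=np.nonzero((b[...,0]>2.2*b[...,1])&(b[...,0]>2.2*b[...,2])&(b[...,0]>50));r=(v.min()+v.max())/2+150
qs=np.arange(.4,1.35,.01);f=[]
for q in qs:
    a=q-.65;k=c["intrinsics"]@(c["view"]@np.r_[jig(.075*np.sin(a),-.112,.075*np.cos(a)),1])[:3];f.append(k[1]/k[2])
print("red",len(u),v.min()+150,v.max()+150,"q cam",np.interp(r,f,qs),np.interp(v.mean()+150,f,qs))
g=get_state()["tool_pos"]+np.array([0,0,.008])-jig(0,-.112,0);x=g@[np.cos(YAW),np.sin(YAW),0];print("q arm",.65+np.arctan2(x,g[2]),np.hypot(x,g[2]))
E
python3 k.py
python3 -m inch '0.1 0 0 0 0 0 0; 0.1 0 0 0 0 0 0; 0.1 0 0 0 0 0 0; 0.1 0 0 0 0 0 0; 0.1 0 0 0 0 0 0; 0.1 0 0 0 0 0 0; 0.1 0 0 0 0 0 0;0.1 0 0 0 0 0 0'; python3 k.py
```

```text
clock: 11.38
tool_pos: [0.5127, -0.0399, 0.1293]
eef_rot: [0.059, 0.998, 0.0, 0.001]
contact_force: [0.3, 0.1, 5.0]
opening: 0.27
finger_force: 25.0
clock: 12.05
tool_pos: [0.5315, -0.0423, 0.1191]
eef_rot: [0.058, 0.998, -0.0, -0.001]
contact_force: [-6.2, 2.1, 15.8]
opening: 0.265
finger_force: 25.0
red 59 188 194 q cam 1.214296351665221 1.2237058933945948
q arm 1.2365264891029795 0.07454076139055156
clock: 12.77
tool_pos: [0.5334, -0.043, 0.1176]
eef_rot: [0.059, 0.998, 0.0, -0.0]
contact_force: [0.6, -0.3, -0.8]
opening: 0.55
finger_force: 0.0
red 58 181 187 q cam 0.9528091568579204 0.9471490216953355
q arm 1.2690056130093375 0.07444232263026407
```

The arm is not dragging it: the sleeve springs back to about 0.95 on release, so it probably never passed its holding point. I'll re-pinch and push to the end stop, watching the force.

```bash
python3 -m inch '0.1 0.007 0 -0.004 0 0 0; 0.1 0.008 0 -0.004 0 0 0; 0.1 0.006 0 -0.003 0 0 0; 0.1 0 0 0 0 0 0; 0.1 0 0 0 0 0 0; -1 0 0 0 0 0 0; -1 0 0 0 0 0 0; -1 0 0 0 0 0 0; -1 0 0 0 0 0 0; -1 0 0 0 0 0 0' 40; python3 k.py
python3 -m inch '-1 -0.0056 0 0.002 0 0 0; -1 -0.0055 0 0.0024 0 0 0; -1 -0.0053 0 0.0029 0 0 0; -1 -0.0037 0 0.0024 0 0 0; -1 -0.0030 0 0.0021 0 0 0;-1 0 0 0 0 0 0; -1 0 0 0 0 0 0; -1 0 0 0 0 0 0'; python3 k.py
python3 -m inch '-1 -0.0016 0 0.0012 0 0 0; -1 -0.0015 0 0.0012 0 0 0;-1 0 0 0 0 0 0; -1 0 0 0 0 0 0'; python3 k.py
```

```text
clock: 13.65
tool_pos: [0.5128, -0.04, 0.1286]
eef_rot: [0.059, 0.998, 0.0, 0.0]
contact_force: [-0.3, 1.0, 0.1]
opening: 0.266
finger_force: 40.0
red 66 181 187 q cam 0.9528091568579204 0.9453405223287994
q arm 0.9527457949433086 0.07501299495926347
clock: 14.37
tool_pos: [0.5327, -0.0424, 0.1179]
eef_rot: [0.058, 0.998, -0.0, -0.002]
contact_force: [-7.9, 2.8, 16.7]
opening: 0.269
finger_force: 40.0
red 62 189 195 q cam 1.2488166263875755 1.2355096169083177
q arm 1.2586822824167108 0.07422413852966588
clock: 14.75
tool_pos: [0.5353, -0.0427, 0.1159]
eef_rot: [0.058, 0.998, -0.0, -0.003]
contact_force: [-9.6, 2.5, 21.8]
opening: 0.264
finger_force: 40.0
red 63 190 196 q cam 1.2828793382256383 1.2753444551780535
q arm 1.3032997741293075 0.07419112957201882
```

```bash
python3 -m inch '-1 -0.0015 0 0.0012 0 0 0;-1 0 0 0 0 0 0; -1 0 0 0 0 0 0'; python3 k.py
python3 -m inch '0.1 0 0 0 0 0 0; 0.1 0 0 0 0 0 0; 0.1 0 0 0 0 0 0; 0.1 0 0 0 0 0 0; 0.1 0 0 0 0 0 0'; python3 k.py
```

```text
clock: 15.05
tool_pos: [0.5358, -0.0428, 0.1155]
eef_rot: [0.058, 0.998, -0.001, -0.004]
contact_force: [-14.3, 3.8, 32.4]
opening: 0.264
finger_force: 40.0
red 64 190 196 q cam 1.2828793382256383 1.2834080123553333
q arm 1.3112299347332619 0.07415755389384654
clock: 15.52
tool_pos: [0.5402, -0.044, 0.1129]
eef_rot: [0.059, 0.998, -0.0, -0.0]
contact_force: [-0.0, 0.2, 0.2]
opening: 0.547
finger_force: 0.0
red 41 183 187 q cam 0.9930808404713718 0.9862946720941771
q arm 1.3793809086750648 0.07502758669754854
```

View now.

```bash
python3 - <<'E'
from h import *
p,d=snapshot("scene");crop(p,235,315,150,220,8,"pics/c6.png")
E
```

```text
(no output)
```

View pics/c6.png

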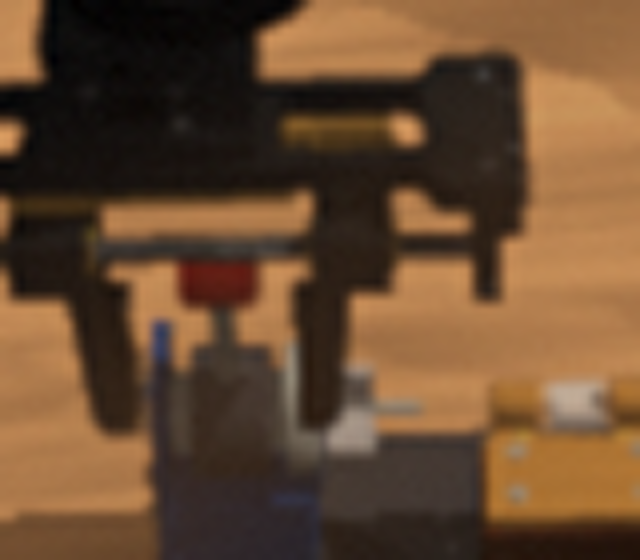

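The knob has sprung back again to (218,283). I'll map force against angle with small steps this time, and unload slowly before letting go.

```bash
python3 -m inch '0.1 0.009 0 -0.005 0 0 0; 0.1 0.009 0 -0.005 0 0 0; 0.1 0.0085 0 -0.005 0 0 0; 0.1 0 0 0 0 0 0; 0.1 0 0 0 0 0 0; -1 0 0 0 0 0 0; -1 0 0 0 0 0 0; -1 0 0 0 0 0 0; -1 0 0 0 0 0 0; -1 0 0 0 0 0 0' 25; python3 k.py
cat > f.py <<'E'
from h import *
s=get_state();g=s["tool_pos"]+np.array([0,0,.008])-jig(0,-.112,0);X=np.array([np.cos(YAW),np.sin(YAW),0]);x=g@X;a=np.arctan2(x,g[2]);F=np.array(s["contact_force"]);fx,fz=F@X,F[2]
print("q",round(.65+a,3),"tang",round(-(fx*np.cos(a)-fz*np.sin(a)),1),"rad",round(fx*np.sin(a)+fz*np.cos(a),1),"t",s["clock"])
E
python3 f.py
python3 -m inch '-1 -0.0028 0 0.001 0 0 0; -1 -0.0028 0 0.001 0 0 0;-1 0 0 0 0 0 0'>/dev/null; python3 f.py
python3 -m inch '-1 -0.0028 0 0.0012 0 0 0; -1 -0.0027 0 0.0012 0 0 0;-1 0 0 0 0 0 0'>/dev/null; python3 f.py
python3 -m inch '-1 -0.0027 0 0.0014 0 0 0; -1 -0.0026 0 0.0014 0 0 0;-1 0 0 0 0 0 0'>/dev/null; python3 f.py
python3 -m inch '-1 -0.0018 0 0.0012 0 0 0;-1 0 0 0 0 0 0'>/dev/null; python3 f.py;python3 k.py
```

```text
clock: 16.45
tool_pos: [0.514, -0.0401, 0.1282]
eef_rot: [0.059, 0.998, 0.0, 0.0]
contact_force: [-0.3, 0.9, -0.8]
opening: 0.269
finger_force: 25.0
red 65 181 187 q cam 0.9528091568579204 0.9477611291732402
q arm 0.9702215941828273 0.07498868960642455
q 0.97 tang -0.3 rad -0.7 t 16.5
q 1.022 tang 7.9 rad 6.9 t 16.75
q 1.093 tang 11.4 rad 7.6 t 17.0
q 1.167 tang 14.6 rad 7.9 t 17.25
q 1.193 tang 14.9 rad 10.0 t 17.4167
red 59 187 192 q cam 1.1615192151116043 1.1600118381705204
q arm 1.1929343648492032 0.0743883864251698
```

```bash

python3 -m inch '-1 0.0015 0 -0.001 0 0 0; -1 0.0015 0 -0.001 0 0 0;-1 0 0 0 0 0 0;-1 0 0 0 0 0 0'>/dev/null; python3 f.py
python3 -m inch '-1 0.0015 0 -0.001 0 0 0; -1 0.0015 0 -0.0009 0 0 0;-1 0 0 0 0 0 0;-1 0 0 0 0 0 0'>/dev/null; python3 f.py
python3 -m inch '-1 0.0015 0 -0.0009 0 0 0; -1 0.0015 0 -0.0009 0 0 0;-1 0 0 0 0 0 0;-1 0 0 0 0 0 0'>/dev/null; python3 f.py;python3 k.py
```

```text
q 1.157 tang 8.7 rad 3.9 t 17.8
q 1.12 tang 5.8 rad 0.2 t 18.1333
q 1.079 tang 3.7 rad -5.5 t 18.4667
red 59 184 189 q cam 1.0512831157783196 1.0496740217785845
q arm 1.078693350495882 0.07472987946546192
```

```bash

python3 -m inch '-1 0.0015 0 -0.0009 0 0 0; -1 0.0012 0 -0.0006 0 0 0;-1 0 0 0 0 0 0;-1 0 0 0 0 0 0' 12 >/dev/null; python3 f.py
python3 -m inch '-1 0 0 0 0 0 0;-1 0 0 0 0 0 0' 4 >/dev/null; python3 f.py; python3 k.py
python3 -m inch '0.1 0 0 0 0 0 0; 0.1 0 0 0 0 0 0; 0.1 0 0 0 0 0 0; 0.1 0 0 0 0 0 0; 0.1 0 0 0 0 0 0'; python3 k.py
```

```text
q 1.039 tang 2.2 rad -5.9 t 18.85
q 1.04 tang 2.2 rad -4.8 t 19.0167
red 65 182 188 q cam 0.9930808404713718 0.994907649556996
q arm 1.0399636634121823 0.07507785109379582
clock: 19.48
tool_pos: [0.5208, -0.0419, 0.1274]
eef_rot: [0.059, 0.998, -0.0, 0.001]
contact_force: [-0.1, 0.1, -0.1]
opening: 0.546
finger_force: 0.0
red 55 181 187 q cam 0.9528091568579204 0.9468389932325005
q arm 1.057793409330528 0.07659445715876986
```

The rest angle is always about 0.95–0.97 whether released slowly or fast. That is past jaw touch, and load force rises steeply there, so the jaws are elastically pressed on the pin and held by friction. Next is the leaf.

```bash
python3 -m inch '0.1 0 0 -0.01 0 0 0; 0.1 0 0 -0.02 0 0 0; 0.1 0 0 -0.03 0 0 0; 0.1 0 0 -0.03 0 0 0; 0.1 0 0 -0.02 0 0 -0.117; 0.1 0 0 0 0 0 -0.117; 0.1 0 0 0 0 0 -0.117; 0.1 0 0 0 0 0 -0.117; 0.1 0 0 0 0 0 -0.117; 0.1 0 0 0 0 0 -0.117; 0.1 0 0 0 0 0 -0.117; 0.1 0 0 0 0 0 -0.117; 0.1 0 0 0 0 0 -0.117; 0.1 0 0 0 0 0 -0.117; 0.1 0 0 0 0 0 -0.112; 0.1 0 0 0 0 0 0;0.1 0 0 0 0 0 0'
python3 - <<'E'
from h import *
need([.4923,.3205,.072],-23.3+180)
E
python3 k.py
```

```text
clock: 20.95
tool_pos: [0.5202, -0.0417, 0.2375]
eef_rot: [-0.548, 0.836, -0.0, 0.0]
contact_force: [-0.1, -0.1, 0.5]
opening: 0.547
finger_force: 0.0
turn [-0.0003  0.0001 -0.0034] shift after turn [-0.3216  0.1689  0.1735] | tcp [ 0.5202 -0.0417  0.2375] F [-0.1 -0.1  0.5] ff 0.0 op 0.547 t 20.95
red 62 180 187 q cam 0.9321618693960573 0.9361841343477889
q arm 0.8142776785250848 0.18294864724536908
```

```bash
python3 -m inch '0.1 -0.032 0.0169 0 0 0 -0.003; 0.1 -0.032 0.0169 0 0 0 0; 0.1 -0.032 0.0169 0 0 0 0; 0.1 -0.032 0.0169 0 0 0 0; 0.1 -0.032 0.0169 0 0 0 0; 0.1 -0.032 0.0169 0 0 0 0; 0.1 -0.032 0.0169 0 0 0 0; 0.1 -0.032 0.0169 0 0 0 0; 0.1 -0.032 0.0169 0 0 0 0; 0.1 -0.032 0.0169 0.02 0 0 0; 0.1 0 0 0.03 0 0 0; 0.1 0 0 0.03 0 0 0;0.1 0 0 0 0 0 0;0.1 0 0 0 0 0 0'; python3 - <<'E'
from h import *
need([.4923,.3205,.072],-23.3+180)
E
```

```text
clock: 22.17
tool_pos: [0.49, 0.3185, 0.1565]
eef_rot: [-0.551, 0.835, -0.001, -0.002]
contact_force: [0.8, -0.1, 0.6]
opening: 0.55
finger_force: 0.0
turn [ 0.0008 -0.0031  0.002 ] shift after turn [-0.0028 -0.0013  0.0925] | tcp [0.49   0.3185 0.1565] F [ 0.8 -0.1  0.6] ff 0.0 op 0.55 t 22.1667
```

```bash
python3 -m inch '0.1 -0.0028 -0.0013 0.02 0 0 0; 0.1 0 0 0.03 0 0 0; 0.1 0 0 0.025 0 0 0; 0.1 0 0 0.0175 0 0 0;0.1 0 0 0 0 0 0;0.1 0 0 0 0 0 0; -1 0 0 0 0 0 0; -1 0 0 0 0 0 0; -1 0 0 0 0 0 0; -1 0 0 0 0 0 0; -1 0 0 0 0 0 0; -1 0 0 0 0 0 0; -1 0 0 0 0 0 0' 30; python3 - <<'E'
from h import *
need([.4923,.3205,.072],-23.3+180)
E
```

```text
clock: 23.25
tool_pos: [0.493, 0.3215, 0.065]
eef_rot: [-0.551, 0.835, -0.0, 0.0]
contact_force: [-1.8, -0.8, 2.7]
opening: 0.131
finger_force: 30.0
turn [-0.0003  0.0004  0.003 ] shift after turn [0.0012 0.0003 0.001 ] | tcp [0.493  0.3215 0.065 ] F [-1.8 -0.8  2.7] ff 30.0 op 0.131 t 23.25
```

```bash
python3 -m inch '-1 0 0 -0.005 0 0 0; -1 0 0 -0.01 0 0 0; -1 0 0 -0.01 0 0 0; -1 0 0 -0.01 0 0 0; -1 0 0 -0.02 0 0 0; -1 0 0 -0.02 0 0 0; -1 0 0 -0.025 0 0 0; -1 0 0 -0.025 0 0 0; -1 0 0 0 0 0 0; -1 0 0 0 0 0 0; -1 0 0 0 0 0 0' 35; python3 - <<'E'
from h import *
need(jig(0,0,.115),180-6.65)
for n in("scene","top"):
    p,d=snapshot(n);np.savez(n+"1.npz",p=p,d=d)
    V,U=np.mgrid[0:420,0:560];P=pts(n,d,U.ravel(),V.ravel()).reshape(420,560,3)
p,d=np.load("scene1.npz").values();x=cv2.resize(p[110:220,355:455,::-1],None,fx=5,fy=5,interpolation=cv2.INTER_CUBIC);cv2.imwrite("pics/c7.png",cv2.convertScaleAbs(x,alpha=1.5))
E
```

```text
clock: 24.17
tool_pos: [0.4926, 0.3207, 0.1895]
eef_rot: [-0.551, 0.834, -0.0, -0.0]
contact_force: [-0.1, -0.6, -1.2]
opening: 0.131
finger_force: 35.0
turn [ 0.     -0.0009 -0.2876] shift after turn [ 0.2443 -0.0394  0.0175] | tcp [0.4926 0.3207 0.1895] F [-0.1 -0.6 -1.2] ff 35.0 op 0.131 t 24.1667
```

View pics/c7.png

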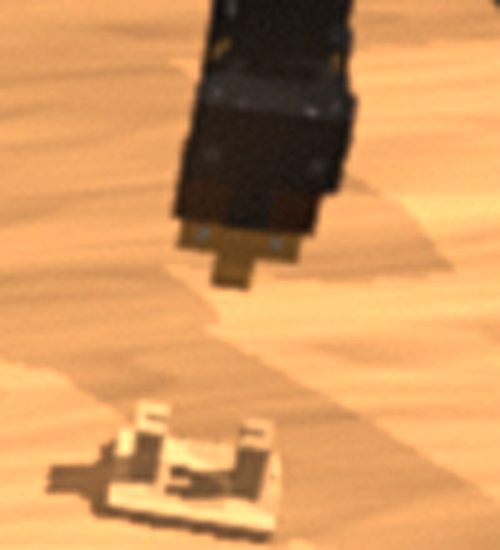

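The leaf is hanging straight in the grip, knuckle at (232,270). I carry it over the gap.

```bash
python3 -m inch '-1 0 0 0 0 0 -0.096; -1 0 0 0 0 0 -0.096; -1 0 0 0 0 0 -0.0956; -1 0.03 -0.005 0 0 0 0; -1 0.03 -0.005 0 0 0 0; -1 0.03 -0.005 0 0 0 0; -1 0.03 -0.005 0 0 0 0; -1 0.03 -0.005 0 0 0 0; -1 0.03 -0.005 0 0 0 0; -1 0.03 -0.005 0 0 0 0; -1 0.03 -0.004 0 0 0 0; -1 0.004 0 0.01 0 0 0; -1 0 0 0.014 0 0 0; -1 0 0 0.014 0 0 0; -1 0 0 0 0 0 0; -1 0 0 0 0 0 0; -1 0 0 0 0 0 0' 40; python3 - <<'E'
from h import *
need(jig(0,0,.09),180-6.65)
p,d=snapshot("scene");np.savez("scene2.npz",p=p,d=d);x=cv2.resize(p[155:225,270:350,::-1],None,fx=8,fy=8,interpolation=cv2.INTER_CUBIC);cv2.imwrite("pics/c8.png",cv2.convertScaleAbs(x,alpha=1.7))
E
```

```text
clock: 25.68
tool_pos: [0.5033, 0.0751, 0.1517]
eef_rot: [-0.665, 0.747, 0.0, 0.0]
contact_force: [0.5, 0.1, -1.9]
opening: 0.131
finger_force: 40.0
turn [0.0004 0.0005 0.001 ] shift after turn [ 0.0016 -0.0004  0.0047] | tcp [0.5033 0.0751 0.1517] F [ 0.5  0.1 -1.9] ff 40.0 op 0.131 t 25.6833
```

View pics/c8.png

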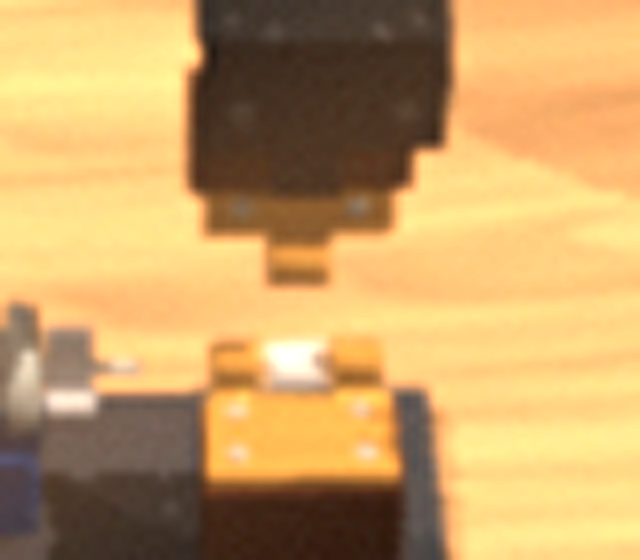

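The leaf knuckle spans x 267–329 (centre 298, row 262). The fixed knuckles span 211–382 (centre 296.5), with the gap at 264–329.

```bash
python3 - <<'E'
from h import *
c=camera_model("scene")
def pr(w): k=c["intrinsics"]@(c["view"]@np.r_[w,1])[:3];return k[:2]/k[2]
s=get_state();h=np.array(s["tool_pos"])-[0,0,.046];print("hole est",h)
f=lambda u,v:np.array([270+u/8-.45,155+v/8-.45])
L=f(298,262);G=f(296.5,364)
print("leaf px meas",L,"pred",pr(h),"| gap meas",G,"pred",pr(jig(0,0,0)))
y=np.array([.116,.993,0]);mm=(pr(h+.001*y)-pr(h))[0];print("px/mm",mm)
print("leaf off y (mm) meas-pred",(L-pr(h))[0]/mm,"gap meas-pred",(G-pr(jig(0,0,0)))[0]/mm)
print("tcp y in jig frame",(h-B)@y*1e3,"x",(h-B)@[.993,-.116,0]*1e3)
E
```

```text
hole est [0.50355826 0.07511052 0.10596487]
leaf px meas [306.8 187.3] pred [306.7357895  187.75593581] | gap meas [306.6125 200.05  ] pred [305.85991573 200.49760145]
px/mm 0.3925958103088192
leaf off y (mm) meas-pred 0.16355370047080356 gap meas-pred 1.9169442268922885
tcp y in jig frame 1.6060010694934261 x -0.12896921413332968
```

```bash
python3 -m inch '-1 0 0 0.01 0 0 0; -1 0 0 0.01 0 0 0; -1 0 0 0.005 0 0 0; -1 0 0 0.004 0 0 0; -1 0 0 0 0 0 0; -1 0 0 0 0 0 0'; python3 -m inch '-1 0 0 0.003 0 0 0; -1 0 0 0.003 0 0 0; -1 0 0 0.002 0 0 0; -1 0 0 0 0 0 0; -1 0 0 0 0 0 0'; python3 -m inch '-1 0 0 0.002 0 0 0; -1 0 0 0.0015 0 0 0;  -1 0 0 0.0015 0 0 0; -1 0 0 0 0 0 0; -1 0 0 0 0 0 0'; python3 - <<'E'
from h import *
need(jig(0,0,.0535),180-6.65)
E
```

```text
clock: 26.23
tool_pos: [0.5032, 0.0745, 0.1223]
eef_rot: [-0.665, 0.747, 0.0, -0.0]
contact_force: [-0.1, -0.2, -1.8]
opening: 0.133
finger_force: 40.0
clock: 26.65
tool_pos: [0.5038, 0.0747, 0.1149]
eef_rot: [-0.665, 0.747, -0.0, 0.0]
contact_force: [0.6, 0.1, 3.2]
opening: 0.137
finger_force: 40.0
clock: 27.07
tool_pos: [0.5038, 0.0748, 0.1104]
eef_rot: [-0.665, 0.747, -0.0, 0.001]
contact_force: [-1.1, -0.1, 11.5]
opening: 0.133
finger_force: 40.0
turn [-0.0015  0.0004  0.0003] shift after turn [ 0.0013  0.0002 -0.0001] | tcp [0.5038 0.0748 0.1104] F [-1.1 -0.1 11.5] ff 40.0 op 0.133 t 27.0667
```

```bash
python3 -m inch '-1 0 0 0 0 0 0; -1 0 0 0 0 0 0; -1 0 0 0 0 0 0'; python3 k.py; python3 -c "
from plant import r
print(r.finish_job())"
```

```text
clock: 27.32
tool_pos: [0.5038, 0.0748, 0.1104]
eef_rot: [-0.665, 0.747, -0.0, 0.001]
contact_force: [-1.1, -0.3, 10.4]
opening: 0.135
finger_force: 40.0
red 58 181 187 q cam 0.9528091568579204 0.9499909492713202
q arm 0.6534372665107289 0.05342171946601414
the job is handed in; nothing more can be done
None
```

I handed the job in at 27.3 s with the leaf still gripped at 40 N and pressed down on the cradle, its hole at about 64.5 mm; no verdict came back. The doubtful point is the chuck: its lever sprang back to about 0.95 rad on every release, short of the stated 1.05–1.2 tight range. The jaws' grip on the pin is inferred from how the lever resisted, not measured.

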